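Close up the studio extractor for its suction check

TASK

Get the bench extractor ready for its suction check: pick up the loose intake sleeve that stands on the table and push it, collar end up, fully home onto the round inlet spigot on top of the extractor, and turn the hatch's wing fastener until the wing lies in line with the two black index ribs on the hatch, which point from the control plate to the hatch's tucked edge, so that its blade can enter the slot underneath. Then press the hatch fully shut against its frame and finish while still holding it pressed there, the wing left in line and not yet locked, because the sponge seal lifts the hatch as soon as nobody presses. Leave the cup, the jar and the carved bird where they are.

Things in the scene. Friction and masses are not known exactly. Their poses are not given: they have to be found in the camera images.
- extractor: Grey sheet-steel bench extractor, fixed, 240 (x) by 300 (y) by 117 mm high to its flat top deck. Origin: centre of its underside; x points away from the control plate, y to the spigot's side, z up. On the deck: the inlet spigot at (0, 90) mm, and the hatch, 170 (x) by 150 (y) mm, its middle at (0, -55) mm, on a low aluminium frame with its rim at z = 128 mm.
- spigot_top (a point): Centre of the top end of the inlet spigot: an upright aluminium tube stub, 40 mm outside, tapering to 34 mm over its top 5 mm, standing 36 mm above a flange (60 mm across, 5 mm thick) on the deck. A sleeve is home when its lower end sits on the flange, 36 mm below this point.
- sleeve_center (a point): Centre, half-way up, of the loose intake sleeve: rigid grey plastic tube open at both ends, 90 mm long, bore 44 mm (2 mm clearance around the spigot), 50 mm outside; its top 36 mm is a collar 54 mm outside. 0.08 to 0.18 kg. z points to the collar end. Starts upright on the table, left or right of the extractor. Home, this point is 9 mm above spigot_top.
- hatch (a joint): Hatch angle (rad), 0 = shut flat on its frame, growing as its free edge (by the control plate) rises. 3 mm aluminium plate hinged at its far edge, along extractor y at x = 85, z = 128 mm. Its sponge seal lifts it to 0.075 (wing 10 mm up); limit 0.11. About 11 N down at the wing presses it home; it springs up if let go. With the wing out of line, the blade lands on the frame and stops it at 0.06.
- fastener (a joint): Angle of the quarter-turn wing fastener on the hatch (rad, positive counter-clockwise from above). 0 = wing along the extractor's x, in line with the two black index ribs on the hatch and the slot under it. Starts at 0.8 to 1.45, turns freely from -1.6 to 1.6 with no stop at 0, stays where left (friction 0.04 N m). The blade enters the slot within about 0.15 of 0.
- wing (a point): On the fastener's turning axis, in the middle of its steel wing: an upright bar 36 mm long, 9 mm thick, 22 mm tall, on a round boss 26 mm across, 6 mm high. This point is 19 mm above the hatch plate's top face, 9 mm below the wing's top. x points along the wing, z up out of the hatch. With the hatch shut it is at (-50, -55, 150) mm in the extractor's frame.
- hatch_pad (a point): Middle of the top face of the hatch plate, on the line from the wing to the tucked edge; x points from the wing to the tucked edge, z out of the plate. Pressing here takes about 17 N.
- cup: White ceramic cup, 72 mm across, 95 mm high, standing loose on the table; origin at the centre of its underside. Leave it alone.
- jar: Glass jar with a steel lid, 60 mm across, 75 mm high, loose; origin at the centre of its underside. Leave it alone.
- bird: Carved swallow on a 60 by 45 mm wooden block, about 100 mm high and 130 mm long, loose; origin at the centre of the block's underside. Leave it alone.

How it is judged:
By the outcome, as a careful person would: the job done as asked, in the order asked, and still so for the second after the job is handed in, while the arm keeps its last pose, push and grip.
It also fails if it takes over 48 s, if anything falls off the work surface, if the arm or the gripper's body presses on something with over 40 N, if the wrist force passes 120 N, or if a joint passes its speed limit or range.

ROBOT

A 7-joint arm with a two-finger parallel gripper is mounted at the origin on the work surface. World frame = base frame: x ahead of the robot, y to its left, z up, the work surface at z = 0. Lengths are in mm, angles in rad, forces in N, time in s.
With the tool pointing down it reaches from about 425 to 875 mm from the base axis. Payload 4.7 kg.
Tool frame: the origin (TCP) lies at the very end of the fingers, on their centre line; the grasp point (between the pads) lies 19 mm behind it; z points along the fingers, y is the line along which they close (so a half turn about z gives the same grasp; the last joint's range is limited). The gripper opens to 85 mm and grips with 20 to 120 N. Pads are 22 mm wide; open, the fingers measure 114 mm over their backs; the gripper's body (76 mm by 85 mm) begins 54 mm behind the grasp point. The pads swing forward as they close: fully open they stand 13 mm farther back than shut.
Start: joints at [-1.272, 0.321, -0.07, 1.45, 0.023, 1.371, -0.057], TCP at [182.654, 623.829, 231.349] pointing down, gripper open.
Joint ranges: [-2.86, 2.86], [-0.3, 2.09], [-1.38, 1.24], [0.06, 2.45], [-1.56, 4.7], [0.09, 2.05], [-2.69, 2.69]. Speed limits (rad/s): [2.57, 2.57, 3.14, 3.14, 3.14, 3.14, 3.14].

INTERFACE

Orientations are given as a rotation vector (axis times angle).
In Python, from bench import get_obs, capture, calibration, sign_off gives the robot as it stands.
- The arm moves only by the tool send_rows, never from a script. Its argument "targets" is text: rows parted by semicolons, each of 4 numbers parted by spaces: the shift along the world's x, y, z in mm, then the turn about the world's z in rad. In form: tx ty tz twist; .... A call has 1 to 10 rows; each row is the pose to reach, as a shift and turn from the pose commanded when the call began; what a row does not reach only later rows make up. A row lasts 1/8 s, in which the tool goes at most 62.5 mm and 10.7 degrees, less where a joint would pass 70% of its speed; a pose out of reach is approached as far as the arm can. A call with a gripper value outside its range is refused whole. "grip" is the closure, from 0 (fully open) to 1 (shut), set as the call begins (left out, the last holds). The fingers move at their own pace and stop on an object; "grip_force" is the grip in N (left out, the last holds). Time passes only in rows, so rows that repeat a pose let the fingers close. It gives the time, the measured TCP pose, the force, the opening and the grip force at its end, in the units of the state.
- get_obs(): the state, without advancing time (a new reading comes with each control period).
- capture(name): name is "side" or "top"; returns the picture (400x640x3 uint8, red, green, blue); there is no depth.
- calibration(name): a dict with "vfov" (degrees; the focal length in pixels is half the picture's height over the tangent of half this angle, whatever the lens; pixels are square), "cx", "cy" (the principal point, pixels), "distortion" ([k1, k2, p1, p2, k3] as OpenCV has them; the pictures are not rectified), "R" (3x3) and "t" (3): a world point X has camera coordinates R X + t. Camera axes: x right, y down, z forward; pixel columns grow to the right and rows downward; lengths in mm; the calibration is good to about 2 mm. A picture is of the moment at which its call begins. calibration takes no time and is no camera call.
- sign_off(): hands the job in; it is judged then, once.
The state is a dict: "clock": time; "joints": joint angles; "qvel": joint speeds; "effort": joint torques, N m; "tcp_pos": TCP position; "ee_rot": TCP orientation; "contact_force": force on the tool from outside, world axes, zero at the start; "torque": the same for the moment, N m; "width": finger opening in mm; "grip_force": force on a finger pad.
Only numpy, scipy, OpenCV 4.12 (cv2) and the standard library are available. Lean on these libraries where they do the work, as an engineer would, in place of code of your own. Each camera call takes 0.05 s, during which the arm holds its last target. There are 200 camera calls.

## Working session

There is one attempt and no reset: what is moved stays moved. The work goes in short steps, Python scripts to look and compute and a tool call to move; the robot and the scene stay as the last step left them, time stands still between calls to the robot, and variables do not carry over. Pictures are saved under pics/ and viewed, at most 10 in all, crops included, and the job is handed in when it is done.

Besides the shell and the picture viewer there is one more tool, called after "Call:" as name(argument=value, ...) on one line, values as JSON. send_rows: Moves the arm, as the interface text tells. Its arguments: {"type":"object","properties":{"targets":{"type":"string"},"grip":{"type":"number"},"grip_force":{"type":"number"}},"required":["targets"]}

```bash
mkdir -p pics; ls; cat > h.py <<'E'
import numpy as np, cv2
from bench import *
def cam(n):
    c=calibration(n); f=200/np.tan(np.radians(c["vfov"])/2)
    K=np.array([[f,0,c["cx"]],[0,f,c["cy"]],[0,0,1]]); return K,np.array(c["distortion"],float),np.array(c["R"],float),np.array(c["t"],float)
def proj(n,P):
    K,d,R,t=cam(n); return cv2.projectPoints(np.array(P,float).reshape(-1,1,3),cv2.Rodrigues(R)[0],t,K,d)[0].reshape(-1,2)
def ray(n,uv):
    K,d,R,t=cam(n); p=cv2.undistortPoints(np.array(uv,float).reshape(-1,1,2),K,d).reshape(-1,2)
    return -R.T@t,(R.T@np.c_[p,np.ones(len(p))].T).T
def atz(n,uv,z):
    o,D=ray(n,uv); return o+D*((z-o[2])/D[:,2])[:,None]
def snap(n,name,crop=None,s=1):
    im=capture(n); cv2.imwrite(f"pics/{name}_full.png",im[:,:,::-1])
    if crop: x,y,w,h=crop; im=im[y:y+h,x:x+w]
    im=cv2.resize(im,None,fx=s,fy=s,interpolation=cv2.INTER_CUBIC)
    cv2.imwrite(f"pics/{name}.png",im[:,:,::-1])
E
python3 - <<'E'
from h import *
for n in("side","top"):
    snap(n,n+"0",None,1.25); K,d,R,t=cam(n); print(n,K[0],d,-R.T@t,R[2])
print(get_obs())
E
```

```text
pics
side [370.6553962    0.         315.91291439] [-0.05290999  0.          0.          0.          0.        ] [ 115.49077004 -494.45651421  583.74620917] [ 0.55226803  0.60284077 -0.57583246]
top [486.13786235   0.         319.35364624] [-0.00190285  0.          0.          0.          0.        ] [ 481.72873508   -2.73635106 1530.29437284] [ 0.07862529  0.00795803 -0.99687248]
{'clock': 0.1, 'joints': array([-1.27190373,  0.32175511, -0.07009496,  1.45159279,  0.02258684,
        1.37078102, -0.05690447]), 'qvel': array([ 0.00081406, -0.00038816,  0.00047089, -0.00111549, -0.00061594,
       -0.00503639, -0.00136367]), 'effort': array([-5.06957967e-04, -4.94878185e+01, -3.84386424e-01, -3.15207338e+01,
        1.30815097e-02,  7.53561559e-03, -1.31113586e-05]), 'tcp_pos': array([182.5197383 , 623.33404074, 230.30891529]), 'ee_rot': array([-4.45767754e-01, -3.10963278e+00,  2.73457895e-03]), 'contact_force': array([-0.67776216, -0.97323744, -0.03375184]), 'torque': array([-0.01917187, -0.00300681,  0.01214919]), 'grip_force': 0.0, 'width': 85.28986920873857}
```

View pics/side0.png

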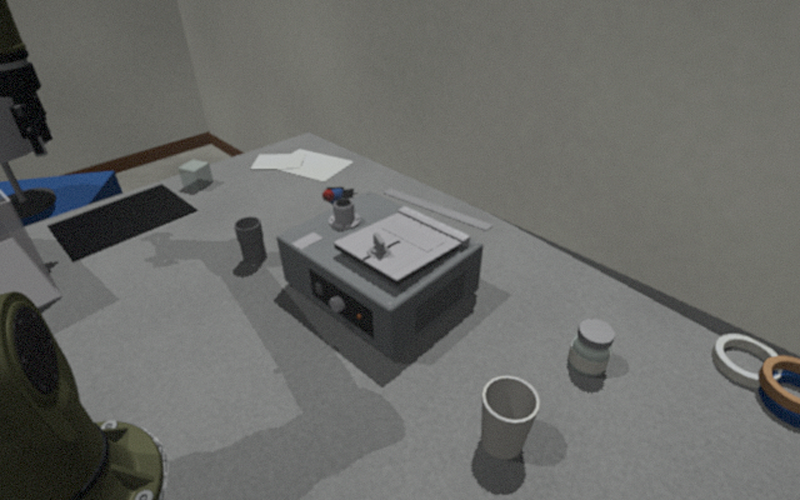

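View pics/top0.png

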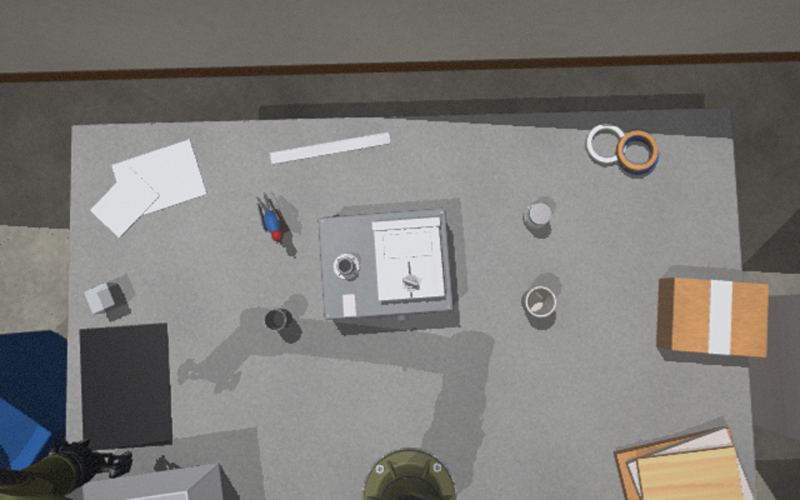

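The overview shows the sleeve (800-px view (275,320)) left of the extractor, the bird beyond it at (270,220), the cup and jar on the right, and the wing at (411,282). Next, an enlarged crop.

```bash
python3 - <<'E'
import cv2
im=cv2.imread('pics/top0_full.png')[155:275,205:365]
cv2.imwrite('pics/c1.png',cv2.resize(im,None,fx=5,fy=5,interpolation=cv2.INTER_CUBIC))
im=cv2.imread('pics/side0_full.png')[130:290,180:393]
cv2.imwrite('pics/c2.png',cv2.resize(im,None,fx=3.75,fy=3.75,interpolation=cv2.INTER_CUBIC))
E
```

```text
(no output)
```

View pics/c1.png

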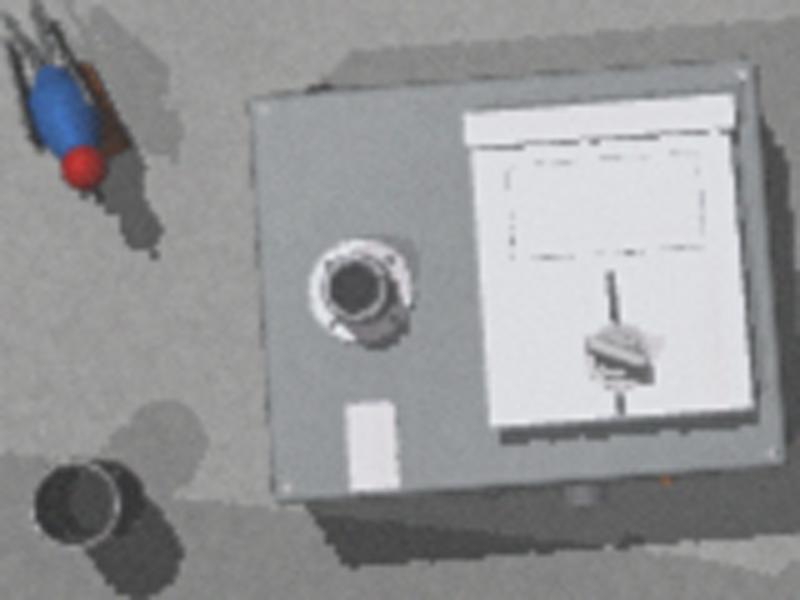

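View pics/c2.png

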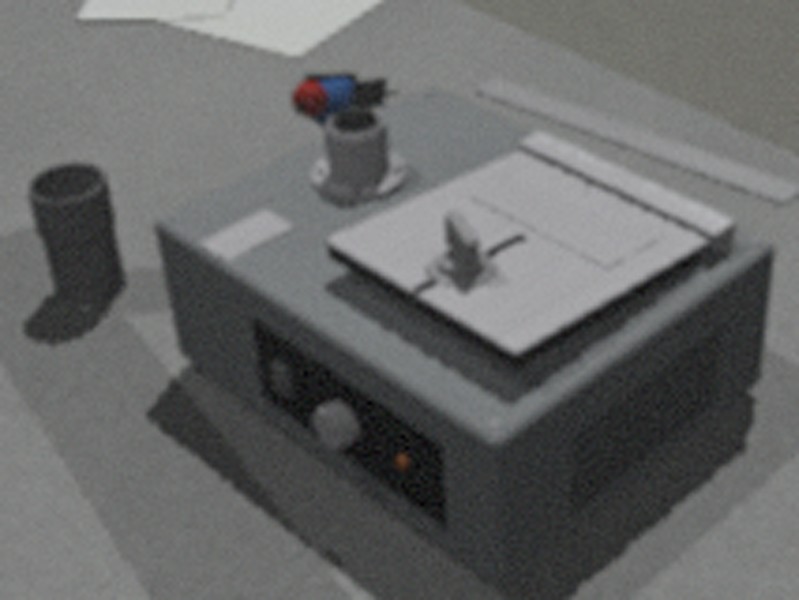

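The crop gives (px): deck corners (252,100), (750,63), (784,464), (275,502); spigot rim centre (357,288); sleeve rim centre (77,503); wing bar about (588,340) to (650,367).

```bash
cat >> h.py <<'E'
def un(c,x0,y0,s): return (np.array(c,float)+.5)/s-.5+[x0,y0]
E
python3 - <<'E'
from h import *
T=lambda p,z:atz("top",un(p,205,155,5),z)
S=lambda p,z:atz("side",un(p,180,130,3.75),z)
C=T([(252,100),(750,63),(784,464),(275,502)],117)
L=np.array([(120,150),(120,-150),(-120,-150),(-120,150)],float)
print(C)
a=C[:,:2]; ac=a-a.mean(0); th=np.arctan2((L[:,0]*ac[:,1]-L[:,1]*ac[:,0]).sum(),(L*ac).sum())
Rz=np.array([[np.cos(th),-np.sin(th)],[np.sin(th),np.cos(th)]]); o=a.mean(0)
print("yaw",th,"o",o,"res",a-(o+L@Rz.T))
w=lambda x,y,z:np.r_[o+Rz@[x,y],z]
print("spigot pred",w(0,90,158),"meas",T([(357,288)],158),"flange",T([(360,290)],122),"side",S([(357,118)],158))
print("wing pred",w(-50,-55,150),"meas",T([(620,352)],168), "side wing top",S([(457,215)],168))
e=T([(588,340),(650,367)],168);d=(e[0]-e[1])[:2];print("wing world dir",np.arctan2(d[1],d[0]),np.hypot(*d))
print("sleeve",T([(77,503)],90),"side",S([(69,183)],90))
print("side corners",S([(158,222),(497,440),(772,250)],117))
E
```

```text
[[ 671.44769852  195.44057953  117.        ]
 [ 685.954517    -96.95412869  117.        ]
 [ 451.71121705 -109.7087741   117.        ]
 [ 436.76968643  185.25537716  117.        ]]
yaw 0.04962201592098311 o [561.47077975  43.50826348] res [[-2.43512277 -3.83524448]
 [-2.8088005   3.40077141]
 [ 2.65247884  2.55052296]
 [ 2.59144443 -2.11604989]]
spigot pred [557.00663089 133.39748071 158.        ] meas [[557.33946093 131.66116982 158.        ]] flange [[558.11855543 133.46375846 122.        ]] side [[564.18134132 135.80578685 158.        ]]
wing pred [514.2604167  -13.90411865 150.        ] meas [[517.34534561 -16.04204888 168.        ]] side wing top [[525.26825059  -4.18203398 168.        ]]
wing world dir 1.136179509629116 37.82810869037991
sleeve [[438.0592091  305.86840209  90.        ]] side [[439.74992744 305.32159091  90.        ]]
side corners [[ 439.08138016  180.18547298  117.        ]
 [ 454.87510438 -110.98298794  117.        ]
 [ 682.80884986 -103.1648225   117.        ]]
```

Call:
send_rows(targets="60 -75 -5 -0.18; 100 -120 -20 -0.36; 140 -170 -35 -0.54; 180 -220 -50 -0.72; 215 -268 -65 -0.9; 240 -300 -75 -1.08; 256 -318 -81 -1.26; 256 -318 -81 -1.44; 256 -318 -81 -1.62; 256 -318 -81 -1.74", grip=0, grip_force=40)

```text
clock: 1.35
tcp_pos: [438.4, 305.5, 149.9]
ee_rot: [2.668, 1.658, -0.001]
contact_force: [-1.1, -0.6, -0.2]
width: 85.1
grip_force: 0.0
```

```bash
python3 - <<'E'
from h import *
o=get_obs(); print(o["tcp_pos"],o["ee_rot"],o["joints"])
snap("side","s1",(170,100,160,120),5)
p=o["tcp_pos"]; print((proj("side",[p,[438.5,305.5,90],[438.5,305.5,150]])-[170,100])*5)
E
```

```text
[438.41516676 305.45326839 149.87728247] [ 2.66816977e+00  1.65805569e+00 -1.48827705e-03] [-0.9532511   0.13270204  0.31924783  1.85360699 -0.04510116  1.16324875
 -1.07745299]
[[113.80194931 290.10368065]
 [137.81255512 392.94746392]
 [113.86155615 289.79388243]]
```

View pics/s1.png

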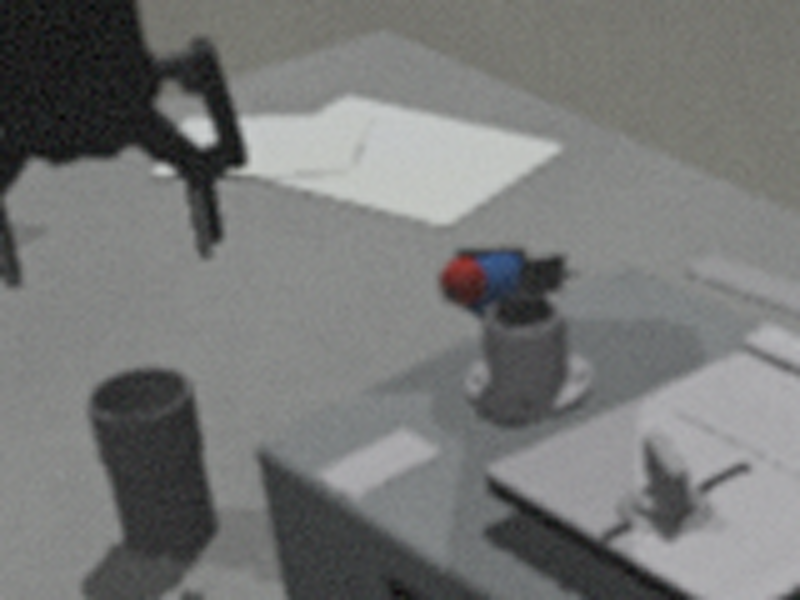

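The picture shows the open fingertips at (12,280) and (208,250), straddling the sleeve rim at (142,392), close to the prediction. I'll descend and grip.

Call:
send_rows(targets="0 0 -40 0; 0 0 -80 0; 0 0 -104 0; 0 0 -104 0")

```text
clock: 1.9
tcp_pos: [437.0, 304.5, 44.3]
ee_rot: [2.662, 1.666, -0.008]
contact_force: [0.2, -0.8, -0.4]
width: 85.4
grip_force: 0.0
```

Call:
send_rows(targets="0 0 0 0; 0 0 0 0; 0 0 0 0; 0 0 0 0; 0 0 0 0; 0 0 0 0; 0 0 0 0; 0 0 0 0", grip=1, grip_force=40)

```text
clock: 2.9
tcp_pos: [439.5, 306.8, 48.0]
ee_rot: [-2.663, -1.665, -0.004]
contact_force: [-1.2, -0.3, 5.8]
width: 52.9
grip_force: 41.5
```

Call:
send_rows(targets="0 0 40 0; 0 0 90 0; 0 0 140 0; 0 0 190 0; 30 -43 195 0; 60 -87 195 0; 90 -130 195 0; 119 -173 190 0; 119 -173 170 0; 119 -173 170 0")

```text
clock: 4.15
tcp_pos: [556.6, 132.1, 214.9]
ee_rot: [-2.665, -1.663, 0.005]
contact_force: [-0.1, 0.4, -0.4]
width: 52.8
grip_force: 42.3
```

Call:
send_rows(targets="0 0 0 0; 0 0 0 0")

```text
clock: 4.4
tcp_pos: [557.8, 133.9, 217.3]
ee_rot: [2.663, 1.667, 0.002]
contact_force: [-0.5, 0.1, -0.8]
width: 52.7
grip_force: 42.4
```

```bash
python3 - <<'E'
from h import *
o=get_obs(); print(o["tcp_pos"],o["ee_rot"],o["contact_force"],o["width"])
snap("side","s2",(210,90,160,120),5)
w=np.array
print(((proj("side",[[557.5,132.5,158],[557.5,132.5,170],[557.5,132.5,260]])-[210,90]+.5)*5-.5))
E
```

```text
[557.76361921 133.87470132 217.27421595] [2.66285915e+00 1.66681188e+00 2.31238388e-03] [-0.54703855  0.12287657 -0.75884002] 52.65680728756303
[[319.25383265 364.88380019]
 [317.13537221 342.30444048]
 [300.25120128 161.13675573]]
```

View pics/s2.png

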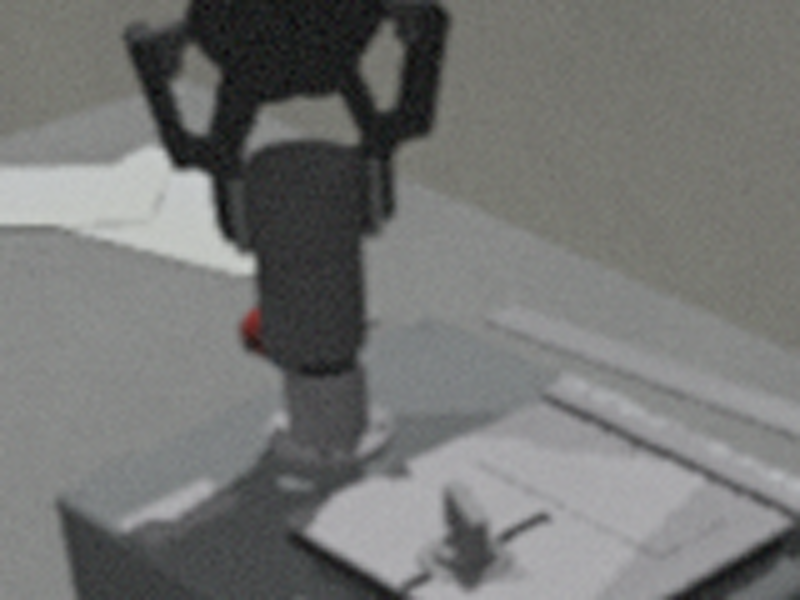

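The sleeve hangs over the spigot with its lower edge centre at about (312,365), and the spigot axis is at about (324,400), so it is a few mm off to the left. I'll measure the edges more precisely.

```bash
python3 - <<'E'
from h import *
a=cv2.imread("pics/s2_full.png",0).astype(int); b=cv2.imread("pics/s1_full.png",0).astype(int)
print("sleeve rows, cols255-290")
for r in(146,150,154,158,160): print(r,a[r,256:290])
print("spigot now")
for r in(168,170,172): print(r,a[r,260:292])
print("spigot before")
for r in(168,170,172): print(r,b[r,260:292])
print("col profiles rows155-185"); print(a[155:185,271:275].mean(1).astype(int)); print(b[155:190,271:275].mean(1).astype(int))
# predicted silhouettes for true pose at spigot centre c
def sil(c,z,r): 
    t=np.linspace(0,2*np.pi,200); p=proj("side",np.c_[c[0]+r*np.cos(t),c[1]+r*np.sin(t),0*t+z]); return p[:,0].min(),p[:,0].max(),p[:,1].min(),p[:,1].max()
for c in[(557.5,132.5)]:
  print("spig top",sil(c,158,17),"mid",sil(c,145,20),"sleeve bot",sil(c,170,25),"mid",sil(c,185,25),"top",sil(c,260,27),"flange",sil(c,122,30))
E
```

```text
sleeve rows, cols255-290
146 [130 130 129 130 115  78  48  48  49  50  43  56  55  55  60  54  55  52
  53  57  55  50  50  50  46  53  72 116 134 137 132 134 139 138]
150 [131 133 135 134 123  91  60  54  55  58  57  52  49  54  57  52  50  51
  58  53  52  46  51  50  52  46  66 115 135 140 139 134 136 138]
154 [137 121  97  74  63  63  59  53  58  52  57  51  59  50  49  53  53  51
  54  52  57  50  49  45  46  48  58  86 105 113 126 130 131 133]
158 [135 122  94  48  38  29  48  63  53  59  60  55  55  55  50  48  54  55
  53  55  55  54  43  48  50  45  71 104 125 129 126 127 129 127]
160 [139 133 126 100  89  71  55  49  54  48  48  57  53  50  57  50  54  50
  58  57  51  48  50  52  44  78 109 125 133 130 124 128 123 129]
spigot now
168 [131 130 132 127 129 127 109  88  79  84  75  72  82  71  83  81  75  76
  75  70  69  64  72  99 119 124 125 123 126 126 128 126]
170 [126 129 126 127 131 128 116 101  81  82  80  76  78  73  77  66  78  75
  75  69  77  67  73  97 123 132 127 126 126 129 129 128]
172 [126 121 129 128 134 145 140 113  86  80  82  80  79  73  73  82  82  77
  
[... 838 characters left out ...]
), np.float64(166.21163790606803)) mid (np.float64(265.4123115635254), np.float64(282.37417759872034), np.float64(163.20629439659118), np.float64(171.73489210386728)) sleeve bot (np.float64(262.2339296916551), np.float64(283.7889158552571), np.float64(152.99001359628306), np.float64(163.38045142192436)) mid (np.float64(261.5876578163228), np.float64(283.3578822299814), np.float64(147.33251262896954), np.float64(157.54709045364825)) top (np.float64(257.25627256156866), np.float64(281.99720598051834), np.float64(117.00733667234245), np.float64(126.92188834691922)) flange (np.float64(262.1317307594557), np.float64(287.20259251709), np.float64(169.35710456304128), np.float64(182.43029045649857))
```

```bash
cat >> h.py <<'E'
from scipy.optimize import least_squares
def edges(im,r,c):
    """half-level crossings of the dark/other blob around column c in row r"""
    row=im[r-1:r+2].astype(float).mean(0); m=np.median(row[c-4:c+5]); out=[]
    for s in(-1,1):
        seg=row[c:c+s*17:s]; g=np.abs(np.diff(seg)); k=g[5:].argmax()+5
        hi=seg[min(k+3,16)]; lv=(m+hi)/2
        j=next((j for j in range(4,16) if (seg[j]-lv)*(seg[j+1]-lv)<=0),k); 
        out.append(c+s*(j+(lv-seg[j])/(seg[j+1]-seg[j]+1e-9)))
    return out
def tube(p,profile,rows):
    """silhouette edges of axis-tilted tube. p=(x,y,ax,ay) base + tilt; profile [(z,r)...], z0 base z"""
    t=np.linspace(0,2*np.pi,120); P=[]
    for z,r in profile: P.append(np.c_[p[0]+p[2]*(z-profile[0][0])+r*np.cos(t),p[1]+p[3]*(z-profile[0][0])+r*np.sin(t),0*t+z])
    u=proj("side",np.vstack(P)).reshape(len(profile),-1,2)
    L=[u[i,u[i,:,0].argmin()] for i in range(len(u))]; R=[u[i,u[i,:,0].argmax()] for i in range(len(u))]
    f=lambda E:np.interp(rows,[e[1] for e in E][::-1],[e[0] for e in E][::-1])
    return np.c_[f(L),f(R)]
E
python3 - <<'E'
from h import *
a=cv2.imread("pics/s2_full.png",0); b=cv2.imread("pics/s1_full.png",0)
def show(im,c,rows,p,prof):
    e=np.array([edges(im,r,c) for r in rows]); m=tube(p,prof,rows)
    for r,x,y in zip(rows,e,m): print(r,x.round(1),(x-y).round(1),"ctr",((x-y).mean()).round(2))
body=[(z,25.) for z in range(170,225,5)]; 
print("sleeve held, body"); show(a,271,range(140,158,2),(557.5,132.5,0,0),body)
print("held, collar"); show(a,271,range(120,136,2),(557.5,132.5,0,0),[(z,27.) for z in range(220,265,5)])
print("spigot"); show(b,275,range(164,174,1),(557.5,132.5,0,0),[(z,20.) for z in range(122,155,4)])
print("standing"); show(b,201,range(178,208,3),(438.5,305.5,0,0),[(z,25.) for z in range(0,100,10)])
E
```

```text
sleeve held, body
140 [260.3 282. ] [ 0.2 -0.5] ctr -0.12
142 [260.6 282.1] [ 0.3 -0.5] ctr -0.13
144 [260.6 282.3] [ 0.  -0.4] ctr -0.2
146 [260.6 282.5] [-0.2 -0.5] ctr -0.32
148 [261.  282.6] [-0.  -0.5] ctr -0.28
150 [261.  282.6] [-0.3 -0.6] ctr -0.44
152 [259.9 282.7] [-1.5 -0.7] ctr -1.12
154 [258.2 282.8] [-3.5 -0.7] ctr -2.07
156 [257.6 282.9] [-4.3 -0.7] ctr -2.52
held, collar
120 [256.9 281.1] [-0.4 -0.9] ctr -0.62
122 [257.3 280.4] [ 0.  -1.7] ctr -0.82
124 [266.5 279.8] [ 9.1 -2.4] ctr 3.36
126 [255.3 280.4] [-2.3 -1.9] ctr -2.11
128 [259.6 279.9] [ 1.8 -2.6] ctr -0.41
130 [260.1 283.5] [2.  0.9] ctr 1.43
132 [266.4 284. ] [8.1 1.2] ctr 4.63
134 [255.6 285.2] [-3.   2.3] ctr -0.33
spigot
164 [265.9 279.9] [ 0.9 -2.3] ctr -0.69
165 [266.  282.9] [0.9 0.7] ctr 0.79
166 [265.7 283.4] [0.5 1.1] ctr 0.78
167 [265.7 283.3] [0.4 1. ] ctr 0.67
168 [265.8 283.2] [0.3 0.7] ctr 0.54
169 [266.  283.2] [0.5 0.7] ctr 0.58
170 [266.2 283.2] [0.6 0.6] ctr 0.6
171 [266.6 283.1] [0.8 0.4] ctr 0.63
172 [266.9 283.2] [1.  0.4] ctr 0.73
173 [267.  283.2] [1.1 0.4] ctr 0.72
standing
178 [188.2 208. ] [0.7 0.4] ctr 0.52
181 [187.5 208.8] [-0.3  0.6] ctr 0.15
184 [187.8 209.3] [-0.8  0.4] ctr -0.17
187 [188.6 209.9] [-0.7  0.3] ctr -0.19
190 [189.4 210.1] [-0.7 -0.1] ctr -0.37
193 [190.5 210.5] [-0.3 -0.4] ctr -0.35
196 [191.7 211.1] [ 0.1 -0.4] ctr -0.13
199 [192.5 211.8] [ 0.1 -0.3] ctr -0.11
202 [193.2 212.5] [ 0.  -0.3] ctr -0.15
205 [193.9 212.9] [ 0.  -0.5] ctr -0.26
```

Call:
send_rows(targets="1.3 -1 0 0; 1.3 -1 -7 0; 1.3 -1 -14 0; 1.3 -1 -20 0; 1.3 -1 -20 0")

```text
clock: 5.08
tcp_pos: [558.5, 131.7, 195.5]
ee_rot: [-2.664, -1.664, 0.002]
contact_force: [-0.2, 0.8, 0.2]
width: 52.7
grip_force: 42.4
```

Call:
send_rows(targets="0 0 -6 0; 0 0 -12 0; 0 0 -18 0; 0 0 -24 0; 0 0 -24 0")

```text
clock: 5.7
tcp_pos: [558.5, 131.7, 171.7]
ee_rot: [-2.664, -1.664, 0.002]
contact_force: [0.5, -0.5, -0.5]
width: 52.6
grip_force: 42.4
```

Sliding freely, and about 4 mm should remain. I'll press on gently until there is contact.

Call:
send_rows(targets="0 0 -2 0; 0 0 -4 0; 0 0 -5 0; 0 0 -6 0; 0 0 -6 0; 0 0 -6 0")

```text
clock: 6.45
tcp_pos: [559.5, 132.3, 170.0]
ee_rot: [-2.663, -1.664, -0.004]
contact_force: [-6.6, -1.0, 15.9]
width: 52.6
grip_force: 43.1
```

Call:
send_rows(targets="0 0 2 0; 0 0 2 0; 0 0 2 0; 0 0 2 0; 0 0 2 0; 0 0 2 0", grip=0)

```text
clock: 7.2
tcp_pos: [558.9, 131.8, 168.2]
ee_rot: [2.664, 1.664, -0.0]
contact_force: [-0.7, 0.1, 0.2]
width: 85.4
grip_force: 0.0
```

Call:
send_rows(targets="0 0 20 0; 0 0 50 0; 0 0 90 0; 0 0 90 0")

```text
clock: 7.7
tcp_pos: [560.9, 132.1, 261.9]
ee_rot: [2.663, 1.664, 0.01]
contact_force: [-0.5, -0.4, 0.3]
width: 85.1
grip_force: 0.0
```

```bash
python3 - <<'E'
from h import *
o=get_obs(); print(o["tcp_pos"],o["contact_force"],o["width"],o["joints"])
snap("side","s3",(210,90,160,120),5)
w=np.array
for z,r in((122,30),(122,25),(212,27)):
  t=np.linspace(0,2*np.pi,100);p=(proj("side",np.c_[558.8+r*np.cos(t),131.5+r*np.sin(t),0*t+z])-[210,90]+.5)*5-.5
  print(z,p.min(0),p.max(0))
E
```

```text
[560.92327295 132.08480234 261.9374949 ] [-0.48128498 -0.44890861  0.34721413] 85.13035544451336 [-0.72919138  0.15048795  0.50774157  1.61769359 -0.0751145   1.38607536
 -0.66709798]
122 [266.12090944 398.57624343] [391.427977   463.91699245]
122 [276.58936174 403.75003016] [381.00619155 458.18786572]
212 [253.18834615 234.27516362] [372.85801822 287.57293069]
```

View pics/s3.png

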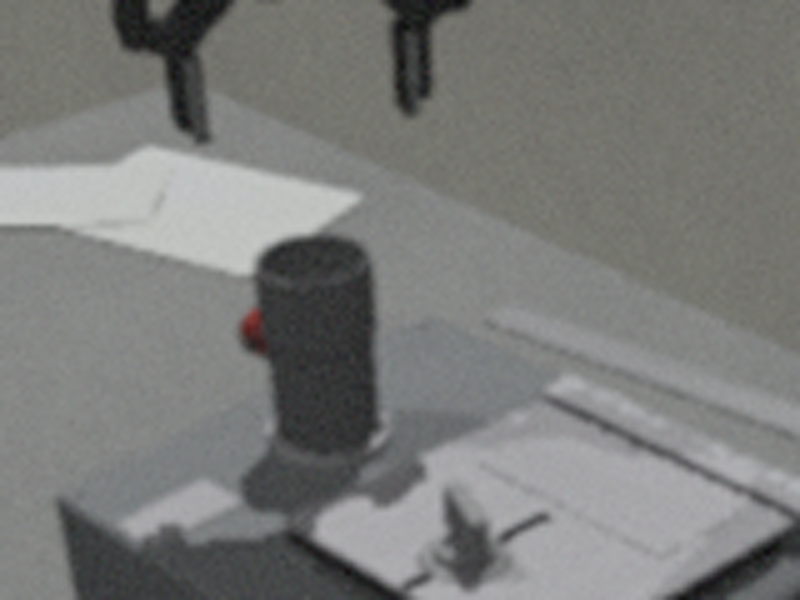

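The sleeve is home: top rim rows about 237–287 (predicted 234–288), bottom at about row 456 on the flange, upright. Now over the wing.

Call:
send_rows(targets="-14 -50 0 0; -28 -100 0 0; -41.5 -147.3 0 0; -41.5 -147.3 -40 0; -41.5 -147.3 -75 0; -41.5 -147.3 -75 0; -41.5 -147.3 -75 0")

```text
clock: 8.62
tcp_pos: [517.8, -15.4, 184.0]
ee_rot: [2.664, 1.665, 0.0]
contact_force: [0.0, -0.6, 0.6]
width: 85.5
grip_force: 0.0
```

```bash
python3 - <<'E'
from h import *
o=get_obs(); p=o["tcp_pos"];print(p,o["contact_force"],o["joints"])
snap("side","s4",(240,110,128,96),6.25)
q=lambda P:(proj("side",P)-[240,110]+.5)*6.25-.5
y=np.array([np.cos(-.454),np.sin(-.454),0])
print(q([p,p+[0,0,13]+43*y,p+[0,0,13]-43*y]))
c=np.array([517.5,-15.5,0]);d=np.array([np.cos(1.117),np.sin(1.117),0])*18
print("wing top ends",q([c+d+[0,0,169],c-d+[0,0,169],c+[0,0,147]]))
E
```

```text
[517.82720854 -15.39515917 183.96604378] [ 0.02571342 -0.57650411  0.59153839] [-0.6024731   0.06705482  0.60892926  1.85944206 -0.04035323  1.22688476
 -0.43471056]
[[390.7304491  464.43990693]
 [518.24457145 407.11296456]
 [256.56909685 453.29755756]]
wing top ends [[377.41988412 475.25382903]
 [407.08860677 533.67417157]
 [394.53932174 559.58837482]]
```

View pics/s4.png

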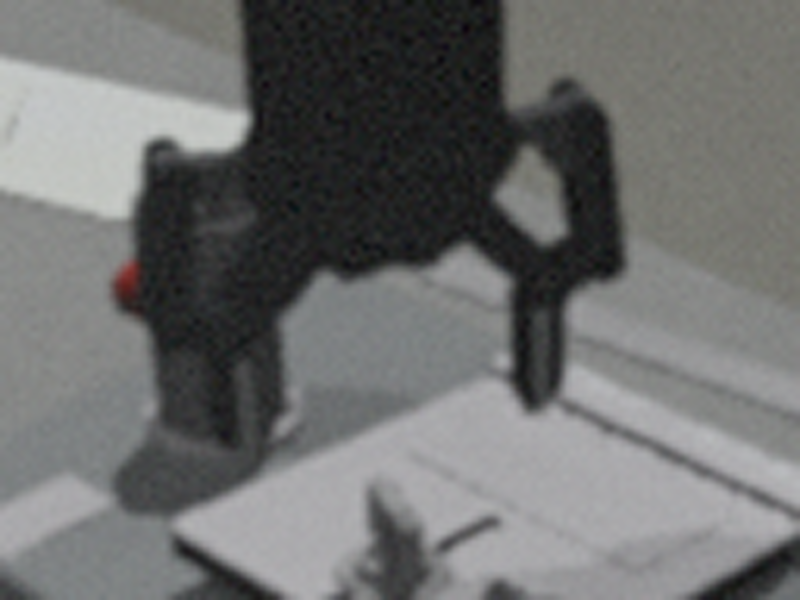

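The wing top runs from about (377,480) to (413,525), which matches the prediction to within 2 mm. I'll descend and grip the wing.

Call:
send_rows(targets="0 0 -15 0; 0 0 -28 0; 0 0 -34 0; 0 0 -34 0")

```text
clock: 9.18
tcp_pos: [517.0, -15.5, 148.7]
ee_rot: [-2.664, -1.664, 0.002]
contact_force: [-0.5, -0.3, -0.1]
width: 85.5
grip_force: 0.0
```

Call:
send_rows(targets="0 0 0 0; 0 0 0 0; 0 0 0 0; 0 0 0 0; 0 0 0 0; 0 0 0 0; 0 0 0 0; 0 0 0 0; 0 0 0 0; 0 0 0 0", grip=1, grip_force=30)

```text
clock: 10.42
tcp_pos: [517.6, -15.7, 149.4]
ee_rot: [2.664, 1.664, 0.0]
contact_force: [3.5, -2.5, -2.8]
width: 9.3
grip_force: 31.0
```

Call:
send_rows(targets="0 0 0 -0.15; 0 0 0 -0.3; 0 0 0 -0.45; 0 0 0 -0.6; 0 0 0 -0.75; 0 0 0 -0.9; 0 0 0 -1.0; 0 0 0 -1.067; 0 0 0 -1.067; 0 0 0 -1.067")

```text
clock: 11.68
tcp_pos: [517.0, -15.1, 149.2]
ee_rot: [-3.14, -0.081, 0.002]
contact_force: [0.8, -0.3, -1.7]
width: 8.4
grip_force: 29.3
```

Call:
send_rows(targets="0 0 -2 0; 0 0 -4 0; 0 0 -6 0; 0 0 -8 0; 0 0 -8 0; 0 0 -8 0")

```text
clock: 12.42
tcp_pos: [516.1, -15.1, 142.2]
ee_rot: [-3.139, -0.079, 0.005]
contact_force: [-8.7, 0.5, 9.9]
width: 8.5
grip_force: 31.1
```

Call:
send_rows(targets="-1 0 -2 0; -1.5 0 -4 0; -1.5 0 -5 0; -1.5 0 -5 0; -1.5 0 -5 0")

```text
clock: 13.05
tcp_pos: [515.8, -15.1, 139.2]
ee_rot: [-3.138, -0.079, 0.001]
contact_force: [-10.7, 1.1, 22.3]
width: 8.1
grip_force: 32.7
```

Call:
send_rows(targets="-1 0 -1 0; -1.5 0 -2 0; -1.5 0 -3 0; -1.5 0 -3 0; -1.5 0 -3 0")

```text
clock: 13.68
tcp_pos: [515.8, -15.1, 139.0]
ee_rot: [-3.137, -0.079, -0.004]
contact_force: [-14.5, 1.0, 36.6]
width: 8.7
grip_force: 34.9
```

```bash
python3 - <<'E'
from h import *
o=get_obs(); print(o["tcp_pos"],o["contact_force"],o["torque"],o["ee_rot"])
snap("side","s5",(240,140,128,96),6.25)
q=lambda P:(proj("side",P)-[240,140]+.5)*6.25-.5
c,s=np.cos(.0496),np.sin(.0496); w=lambda x,y,z:[562.5+c*x-s*y,42.5+s*x+c*y,z]
print("edge corners shut top",q([w(-85,20,131),w(-85,-130,131),w(85,-130,131)]))
print("edge corners open top",q([w(-85,20,143.7),w(-85,-130,143.7)]), "frame-bottom", q([w(-85,20,117),w(-85,-130,117)]))
E
```

```text
[515.82971369 -15.12078587 138.97926538] [-14.52858689   1.00094135  36.60965302] [0.12831841 2.9049459  0.02306353] [-3.13711854 -0.07865541 -0.00369124]
edge corners shut top [[164.45195132 370.46772124]
 [479.6255667  560.91069967]
 [818.08956179 331.31173843]]
edge corners open top [[160.90868201 339.83008364]
 [478.92622412 528.48156624]] frame-bottom [[168.28980869 403.59551893]
 [480.3796788  595.87804007]]
```

View pics/s5.png

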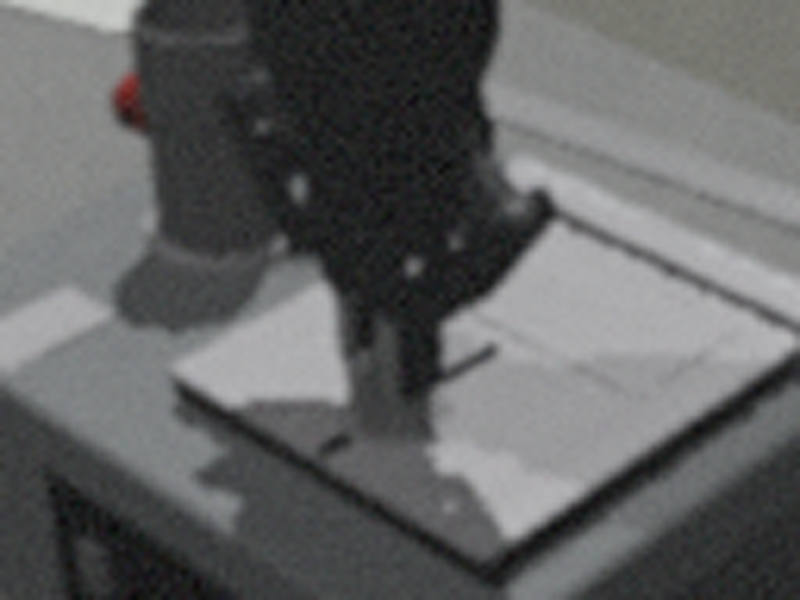

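The hatch corners at (177,377) and (490,567) match the shut prediction, not the open one (rows 340/528), and the press is against a hard stop. I'll ease to a moderate force.

Call:
send_rows(targets="1 0 1 0; 1.5 0 2 0; 1.5 0 2 0; 1.5 0 2 0")

```text
clock: 14.22
tcp_pos: [515.8, -15.1, 139.1]
ee_rot: [-3.138, -0.079, 0.001]
contact_force: [-13.2, 0.0, 28.1]
width: 8.3
grip_force: 33.6
```

Call:
send_rows(targets="0 0 0 0; 0 0 0 0; 0 0 0 0; 0 0 0 0; 0 0 0 0; 0 0 0 0; 0 0 0 0; 0 0 0 0")

```text
clock: 15.22
tcp_pos: [515.8, -15.1, 139.1]
ee_rot: [-3.138, -0.079, 0.001]
contact_force: [-13.3, 0.8, 27.4]
width: 8.4
grip_force: 33.6
```

```bash
python3 -c "
from bench import *
print(sign_off())"
```

```text
the job is handed in; nothing more can be done
None
```

The job is handed in at about 15 s: the sleeve is home on the spigot, collar end up, the wing is turned in line with the ribs and not locked, and the hatch is held shut with about 27 N; the arm and gripper stayed clear of the cup, jar and bird.

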